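Lock a hammer-head stop into the clay bench's T-track, up against the board

TASK

Take the stop with the wing-shaped grip out of the wooden block and drop its hammer-head foot, lengthwise, through the slot of the T-track in the rolling deck, well clear of the wooden board lying there. Press it down against its spring, twist it a quarter turn so the foot locks crosswise under the track, then slide it along the track until its collar rests against the edge of the board, and let go. Feel your way gently: do not force anything against the track, do not shove the board, and leave the other things alone.

Things in the scene. Friction and masses are not known exactly. Their poses are not given: they have to be found in the camera images.
- post_wing (a point): Centre of the black wing grip of the loose stop (0.17 kg), the part to grasp: 14 (x) x 42 (y) x 28 (z) mm, z up, y along the wing. The stop is 66 mm tall, its underside 52 mm below this point; a half turn about z makes no difference. It starts upright in one of the holder's two sockets, hanging on its collar.
- post: The same stop, at the centre of its underside, same axes. From below: steel hammer-head foot 11 (x) x 28 (y) x 7 mm, parallel to the wing; shank 9 mm thick; steel collar, a disc 36 mm wide, 6 mm thick, its underside at rest 12 mm above the foot's underside; column 20 mm wide up to the wing. The collar is sprung: it yields up the shank by up to 8 mm, from 4 N, 1 N more per mm.
- holder: Fixed wooden block 80 (x) x 170 (y) x 34 (z) mm, origin at the centre of its underside. Two through sockets 16 (x) x 33 (y) mm at y = -42 and +42 mm: the stop stands in one (wing along the block's y), a round-knobbed peg in the other.
- deck: Fixed plywood rolling deck, 200 (x) x 460 (y) x 22 (z) mm, flat on the table, origin at the centre of its underside. An aluminium T-track 44 mm wide and wood infill lie in it along its y, flush with its top. The track has side play: its slot runs parallel to deck y, but up to 11 mm either side of x = 0, different each time and not in this measured pose: see it or feel for it. It is stiff and stays put.
- deck_top (a point): Centre of the deck's top, 22 mm above the table. The slot is 13 mm wide between lips 6 mm thick; below them a channel 33 mm wide, 4 to 16 mm above the table. Heights of the wing's centre above the table: 74 mm with the foot on the track's top, 62 mm when the collar meets the track, below 61 mm the foot can turn, 56 mm foot on the channel floor, 61 mm locked and released (sprung up under the lips).
- board: Loose wooden board 150 (x) x 120 (y) x 14 (z) mm with a terracotta tile on it (9 mm thick), about 0.9 kg, origin at the centre of its underside. Lies on the deck's +y half across the track, axes nearly the deck's. Its near edge is y = -60 mm in its frame; with the collar against it the stop's axis is 78 mm from the origin along y. It slides if pushed by some 4 to 8 N.
- peg: Loose round-knobbed steel and black peg, 62 mm tall, in the other socket of the holder; not to be used. Origin at the centre of its underside.
- cutter: Loose steel ring cutter, 54 mm diameter, 25 mm tall, standing on the deck near its -y, +x corner. Origin at the centre of its underside. Leave alone.
- bowl: Loose white bowl, 140 mm diameter, 65 mm tall, on the table beyond the holder. Origin at the centre of its underside. Leave alone.
- spatula: Loose wooden spatula, 200 mm long, lying on the table on the robot's side of the holder. Origin under its middle. Leave alone.
- pin: Loose wooden rolling pin, 380 mm long, 60 mm diameter, lying beyond the deck. Origin under its middle. Leave alone.
Not all that is in view belongs to the job. Leave any green or turquoise look-alike of the post alone. Several things have the shape of the board; the one meant has the colours described above.

How it is judged (in metres and radians):
On the way, in this order (a step that is already met when the one before it is completed fails the run):
1. the foot has gone down through the slot lengthwise, clear of the board (x of post_wing in the frame of deck between -0.016 and 0.016 m and z of post_wing in the frame of deck between 0.05 and 0.065 m and angle between the y axis of post_wing and the y axis of deck, either way round below 0.3 rad and y of post_wing in the frame of board below -0.083 m), for 0.1 s.
2. the foot is twisted a quarter turn and lies crosswise under the lips (x of post_wing in the frame of deck between -0.016 and 0.016 m and z of post_wing in the frame of deck between 0.05 and 0.065 m and angle between the y axis of post_wing and the x axis of deck, either way round below 0.26 rad), for 0.2 s.
3. the stop has been slid up against the board's edge (all of step 2 and y of post_wing in the frame of board between -0.08 and -0.07 m), for 0.2 s.
At the end, for the whole second after the job is handed in: The stop stands upright in the T-track (within 5 degrees), its foot under the lips and crosswise to the slot within 15 degrees, sprung up against them (wing centre 58.5 to 63.5 mm above the table), its collar touching the board's near edge or within 2 mm of it, released and at rest (x of post_wing in the frame of deck between -0.016 and 0.016 m and z of post_wing in the frame of deck between 0.0585 and 0.0635 m and angle between the y axis of post_wing and the x axis of deck, either way round below 0.26 rad and angle between post_wing's own z axis and vertical below 0.09 rad and y of post_wing in the frame of board between -0.08 and -0.07 m and linear speed of each of post, board below 0.02 m/s).
It fails at once if the stop was forced against the deck or its track with more than 40 N (contact force between post and deck above 40 N).
It fails at once if the board was shoved more than 5 mm (distance of board from where it was at the start of the episode above 0.005 m).
It fails at once if a bystander was moved more than 30 mm (distance of any of peg, cutter, bowl, spatula, pin from where it was at the start of the episode above 0.03 m).
It also fails if it takes over 72 s, if anything falls off the work surface, if the arm or the gripper's body presses on something with over 40 N, if the wrist force passes 120 N, or if a joint passes its speed limit or range.

ROBOT

A 6-joint arm with a two-finger parallel gripper is mounted at the origin on the work surface. World frame = base frame: x ahead of the robot, y to its left, z up, the work surface at z = 0. Lengths are in m, angles in degrees, forces in N, time in s.
With the tool pointing down it reaches from about 0.4 to 0.825 m from the base axis. Payload 7 kg.
Tool frame: the origin (TCP) lies on the centre line of the jaws, within the pads' length; the fingertips stand 11 mm ahead of it and the grasp point (between the pads) lies 8 mm behind it; z points along the fingers, y is the line along which they close (so a half turn about z gives the same grasp; the last joint's range is limited). The gripper opens to 88 mm and grips with 3 to 60 N. Pads are 19 mm wide; open, the fingers measure 130 mm over their backs; the gripper's body (78 mm by 193 mm) begins 47 mm behind the grasp point.
Start: joints at [-56.259, 20.546, 0.682, 0, -70.136, -16.507], TCP at [0.2, -0.645, 0.238] pointing down, gripper open.
Joint ranges: [-176.03, 176.03], [-82.01, 121.73], [-58.28, 71.71], [-173.87, 95.51], [-174.79, -0.11], [-173.66, 173.66]. Speed limits (degrees/s): [136.94, 136.94, 172.46, 180, 180, 180].

INTERFACE

Orientations are given as [roll, pitch, yaw] about the fixed x, y, z axes, in that order (R = Rz(yaw) Ry(pitch) Rx(roll)).
In Python, from plant import r, capture, camera_model, job gives the robot as it stands.
- The arm moves only by the tool drive_tool, never from a script. Its argument "increments" is a list that holds one entry, the list of rows, each a list of 5 numbers: the gripper's target within -1 to 1 (fully open at 1, half-way at 0, shut at -1), then the shift along the tool's x, y, z scaled (see below), then the turn about the tool's z scaled (see below). In form: [[[gripper, tx, ty, tz, roll], ...]]. A call has 1 to 5 rows; each row is the pose to reach, as a shift and turn from the pose commanded when the call began, along the tool's axes at that moment, turning the shorter way round; what a row does not reach only later rows make up. The controller multiplies each number of a shift by 120 mm and each number of a turn by 360 degrees. A row lasts 1/8 s, in which the tool goes at most 62.5 mm and 10.7 degrees, less where a joint would pass 70% of its speed; a pose out of reach is approached as far as the arm can. A call with a number of a shift or a turn outside -1 to 1 is refused whole. A call with a gripper value outside its range is refused whole. The fingers move at their own pace and stop on an object; "squeeze" is the grip in N (left out, the last holds). Time passes only in rows, so rows that repeat a pose let the fingers close. It gives the time, the measured TCP pose, the force, the opening and the grip force at its end, in the units of the state.
- r.get_state(): the state, without advancing time (a new reading comes with each control period).
- capture(name): name is "scene" or "top" or "wrist"; returns the picture (420x560x3 uint8, red, green, blue); there is no depth.
- camera_model(name): a dict with "camera_matrix" (3x3 intrinsics, pixels), "rvec" (rotation vector, rad) and "tvec" (3), from world to camera coordinates, as OpenCV has them. Camera axes: x right, y down, z forward; pixel columns grow to the right and rows downward; lengths in m; the calibration is good to about 2 mm. A picture is of the moment at which its call begins: read the wrist's pose just before it. camera_model takes no time and is no camera call; for the wrist camera it gives the pose at the moment of the call.
- job.close_job(): hands the job in; it is judged then, once.
The state is a dict: "time_s": time; "joints": joint angles; "qd": joint speeds; "joint_torque": joint torques, N m; "tcp_pos": TCP position; "eef_rot": TCP orientation; "contact_force": force on the tool from outside, world axes, zero at the start; "moment": the same for the moment, N m; "gripper_width": finger opening in m; "gripper_force": force on a finger pad.
Only numpy, scipy, OpenCV 4.12 (cv2) and the standard library are available. Lean on these libraries where they do the work, as an engineer would, in place of code of your own. Each camera call takes 0.05 s, during which the arm holds its last target. There are 200 camera calls.

## Working session

There is one attempt and no reset: what is moved stays moved. The work goes in short steps, Python scripts to look and compute and a tool call to move; the robot and the scene stay as the last step left them, time stands still between calls to the robot, and variables do not carry over. Pictures are saved under pics/ and viewed, at most 10 in all, crops included, and the job is handed in when it is done.

Besides the shell and the picture viewer there is one more tool, called after "Call:" in YAML: its name, and indented under it one key for each argument. drive_tool: Moves the arm, as the interface text tells. Its arguments: {"type":"object","properties":{"increments":{"type":"array"},"squeeze":{"type":"number"}},"required":["increments"]}

```bash
mkdir -p pics && python3 - <<'E'
from plant import r,capture,camera_model
import cv2,numpy as np
s=r.get_state();print(s['time_s'],s['tcp_pos'],s['eef_rot'],s['contact_force'],s['gripper_width'])
for n in('scene','top'):
    im=capture(n);cv2.imwrite(f'pics/{n}0.png',im[:,:,::-1]);m=camera_model(n);print(n,m)
print(camera_model('wrist'))
E
```

```text
0.0 [ 0.19981879 -0.64425473  0.23662574] [ 1.79905188e+02 -7.04755244e-03 -1.62774062e+02] [ 0.15281461 -0.69242087  0.45423107] 0.08780566905081263
scene {'camera_matrix': array([[514.99786706,   0.        , 282.01403894],
       [  0.        , 514.99786706, 210.37406251],
       [  0.        ,   0.        ,   1.        ]]), 'rvec': array([ 1.71429867,  1.48618064, -0.7669382 ]), 'tvec': array([-0.1050776 , -0.21537018,  1.86252387])}
top {'camera_matrix': array([[403.51257108,   0.        , 277.38131575],
       [  0.        , 403.51257108, 208.01275759],
       [  0.        ,   0.        ,   1.        ]]), 'rvec': array([ 2.14695591, -2.13617629,  0.14831059]), 'tvec': array([0.01103779, 0.49993804, 1.10956163])}
{'camera_matrix': array([[377.01821728,   0.        , 280.32050693],
       [  0.        , 377.01821728, 210.02392828],
       [  0.        ,   0.        ,   1.        ]]), 'rvec': array([-1.75948087, -2.38652757, -0.32569968]), 'tvec': array([ 0.67345592, -0.03387041,  0.38995041])}
```

View pics/top0.png

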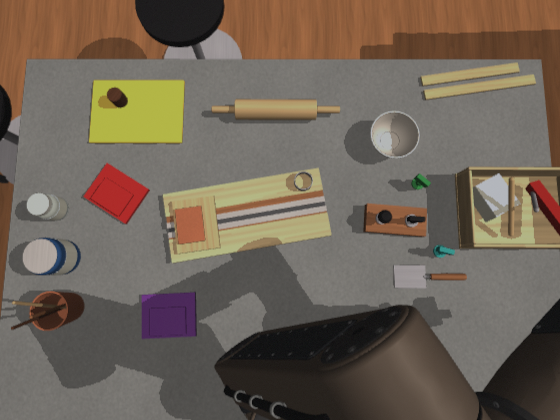

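View pics/scene0.png

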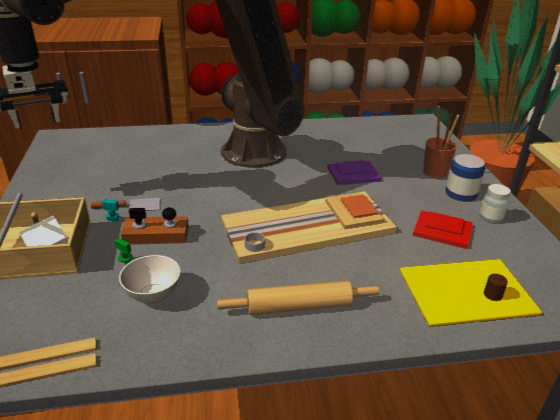

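The top view shows the holder at (396,220). It has a round knob at (385,217) and a black wing at (414,220). The deck is centred near (247,214), with the tile board at (195,225) and the cutter at (303,181).

Candidates for the stop are the black wing (414,220 top; 138,214 scene), the green one (421,182) and the turquoise one (444,251). The black one in the holder fits. Candidates for the board are the wood and terracotta one on the deck (195,225), red (117,193), purple (168,315) and yellow (137,112). The one on the deck fits. I'll confirm both in an enlarged crop.

```bash
cat > h.py <<'E'
import cv2,numpy as np
from plant import r,capture,camera_model
def P(m):
    R=cv2.Rodrigues(np.array(m['rvec'],float))[0];return np.array(m['camera_matrix']),R,np.array(m['tvec'],float).ravel()
def ray(m,uv,z):
    K,R,t=P(m);c=-R.T@t;d=R.T@np.linalg.inv(K)@[uv[0],uv[1],1];return c+d*(z-c[2])/d[2]
def tri(m1,u1,m2,u2):
    M=lambda m:P(m)[0]@np.c_[P(m)[1],P(m)[2]]
    X=cv2.triangulatePoints(M(m1),M(m2),np.array(u1,float),np.array(u2,float)).ravel();return X[:3]/X[3]
def proj(m,X):
    K,R,t=P(m);p=K@(R@np.array(X)+t);return p[:2]/p[2]
E
python3 - <<'E'
import cv2,numpy as np
a=cv2.imread('pics/top0.png');b=cv2.imread('pics/scene0.png')
c1=cv2.resize(a[165:270,155:335],None,fx=4.4,fy=4.4,interpolation=cv2.INTER_CUBIC)[:, :800]
c1=cv2.resize(a[165:265,160:340],(792,440-110+0),interpolation=cv2.INTER_CUBIC) if 0 else cv2.resize(a[165:265,155:335],(540,300),interpolation=cv2.INTER_CUBIC)
c2=cv2.resize(a[190:250,355:435],(400,300),interpolation=cv2.INTER_CUBIC)
c3=cv2.resize(b[195:255,110:200],(450,300),interpolation=cv2.INTER_CUBIC)
o=np.zeros((600,800,3),np.uint8);o[:300,:540]=c1;o[300:,:400]=c2[:, :400];o[300:,400:800]=c3[:,:400]
cv2.imwrite('pics/crop1.png',o)
E
```

```text
(no output)
```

View pics/crop1.png

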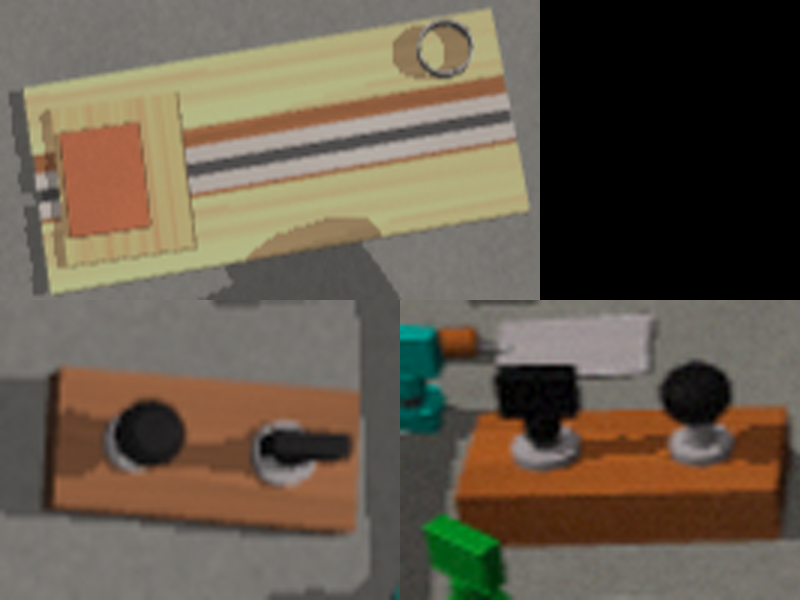

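The crop confirms it: black wing on a steel collar in the holder's right socket, and the wood and terracotta board at the deck's left end. The slot runs from crop (188,169) to (510,118).

```bash
python3 - <<'E'
from h import *
t=camera_model('top');s=camera_model('scene')
D=lambda x,y:(155+x/3,165+y/3)
H=lambda x,y:(355+x/5,190+(y-300)/5)
S=lambda x,y:(110+(x-400)/5,195+(y-300)/5)
dc=np.array([ray(t,D(*p),.022) for p in[(24,88),(492,9),(529,210),(48,294)]]);print('deck',dc.round(4).tolist(),dc.mean(0))
d=dc[0]+dc[3]-dc[1]-dc[2];print('deck y yaw',np.degrees(np.arctan2(d[1],d[0])))
a,b=ray(t,D(188,169),.022),ray(t,D(510,118),.022);print('slot',a,b,np.degrees(np.arctan2(*(a-b)[1::-1])))
print('board edge',ray(t,D(180,95),.036),ray(t,D(196,247),.036))
hc=np.array([ray(t,H(*p),.034) for p in[(60,370),(360,392),(355,532),(52,508)]]);print('holder',hc.round(4).tolist(),hc.mean(0))
d=hc[0]+hc[3]-hc[1]-hc[2];print('holder yaw',np.degrees(np.arctan2(d[1],d[0])))
print('wing tri',tri(t,H(312,446),s,S(538,392)),'knob',tri(t,H(150,432),s,S(697,393)))
print('collar',ray(t,H(285,452),.04),'wingray z.082',ray(t,H(312,446),.082))
st=r.get_state();K,R,tt=P(camera_model('wrist'));print('wristcam',-R.T@tt,R.T@[0,0,1],R.T@[1,0,0])
E
```

```text
deck [[0.5407, 0.3455, 0.022], [0.6206, -0.1071, 0.022], [0.4251, -0.1403, 0.022], [0.3436, 0.3135, 0.022]] [0.48248384 0.10288547 0.022     ]
deck y yaw 100.09900740278013
slot [0.46268196 0.18467296 0.022     ] [ 0.51336579 -0.12334876  0.022     ] 99.34407745253155
board edge [0.53196581 0.19202939 0.036     ] [0.38776845 0.1729801  0.036     ]
holder [[0.513, -0.2415, 0.034], [0.5011, -0.4112, 0.034], [0.4215, -0.4045, 0.034], [0.4342, -0.2349, 0.034]] [ 0.46742664 -0.32302412  0.034     ]
holder yaw 85.85607610053238
wing tri [ 0.46568552 -0.36561344  0.0707276 ] knob [ 0.47340462 -0.28019802  0.06786168]
collar [ 0.46586486 -0.3652844   0.04      ] wingray z.082 [ 0.46425549 -0.3663065   0.082     ]
wristcam [ 0.13123411 -0.66499124  0.38381723] [ 0.25448464  0.08037855 -0.9637307 ] [-0.29591592  0.95521277  0.00152798]
```

```bash
cat > mv.py <<'E'
import sys,json,numpy as np
from math import ceil
# plan from commanded pose (x y z yaw) to target in calls with <=1 units; prints tx,ty,tz,roll per call
def plan(p,q):
    p=np.array(p,float);q=np.array(q,float);n=1
    while 1:
        out=[];a=p.copy()
        for i in range(n):
            b=p+(q-p)*(i+1)/n;c,s=np.cos(np.radians(a[3])),np.sin(np.radians(a[3]));d=b-a
            v=np.array([(d[0]*c+d[1]*s)/.12,(d[0]*s-d[1]*c)/.12,-d[2]/.12,-d[3]/360]).round(3);out.append(v)
            # actual commanded after rounding
            w=v*[.12,.12,.12,360];a=a+[w[0]*c+w[1]*s,w[0]*s-w[1]*c,-w[2],-w[3]]
        if max(abs(o[:3]).max() for o in out)<=1: break
        n+=1
    for o in out:print(o.tolist())
    print('ends',a.round(4).tolist());return a
E
python3 - <<'E'
from mv import *
plan([.2,-.645,.238,-162.77],[.4645,-.3655,.19,-94])
E
```

```text
[-0.699, 0.393, 0.1, -0.048]
[-0.784, 0.168, 0.1, -0.048]
[-0.798, -0.073, 0.1, -0.047]
[-0.743, -0.302, 0.1, -0.048]
ends [0.4645, -0.3655, 0.19, -94.01]
```

Call:
drive_tool:
  increments:
    - [[1,-0.35,0.2,0.05,-0.024],[1,-0.699,0.393,0.1,-0.048]]

```text
time_s: 0.35
tcp_pos: [0.2662, -0.5739, 0.2247]
eef_rot: [179.9, 0.0, -145.3]
contact_force: [0.7, 0.1, -0.1]
gripper_width: 0.0872
gripper_force: 0.0
```

Call:
drive_tool:
  increments:
    - [[1,-0.39,0.084,0.05,-0.024],[1,-0.784,0.168,0.1,-0.048]]

```text
time_s: 0.6
tcp_pos: [0.3329, -0.5035, 0.213]
eef_rot: [180.0, 0.0, -127.9]
contact_force: [-0.4, -0.6, -0.1]
gripper_width: 0.0876
gripper_force: 0.0
```

Call:
drive_tool:
  increments:
    - [[1,-0.4,-0.036,0.05,-0.024],[1,-0.798,-0.073,0.1,-0.047]]

```text
time_s: 0.85
tcp_pos: [0.3991, -0.4336, 0.2011]
eef_rot: [180.0, 0.0, -111.0]
contact_force: [0.6, 0.6, -0.1]
gripper_width: 0.0873
gripper_force: 0.0
```

Call:
drive_tool:
  increments:
    - [[1,-0.37,-0.15,0.05,-0.024],[1,-0.743,-0.302,0.1,-0.048],[1,-0.743,-0.302,0.1,-0.048],[1,-0.743,-0.302,0.1,-0.048]]

```text
time_s: 1.35
tcp_pos: [0.4643, -0.3649, 0.1893]
eef_rot: [180.0, 0.0, -94.0]
contact_force: [-0.4, -0.1, 0.8]
gripper_width: 0.0875
gripper_force: 0.0
```

```bash
python3 - <<'E'
from h import *
s=r.get_state();print(s['time_s'],s['tcp_pos'],s['eef_rot'],s['joints'])
m=camera_model('wrist');im=capture('wrist');cv2.imwrite('pics/w1.png',im[:,:,::-1])
np.save('w1.npy',np.r_[np.ravel(m['rvec']),np.ravel(m['tvec'])])
print(proj(m,[.4645,-.365,.074]),proj(m,[.4645,-.365,.088]),proj(m,[.4645,-.365,.04]))
E
```

```text
1.35 [ 0.46428615 -0.3649316   0.18928274] [ 1.79955401e+02  1.16726993e-02 -9.40203189e+01] [-1.92145506e+01  1.47410721e+01 -1.41909469e+01  4.84672375e-04
 -6.11140802e+01  1.51940019e+01]
[279.73871267 207.72966369] [279.70129238 213.05677618] [279.81578391 196.75788188]
```

View pics/w1.png

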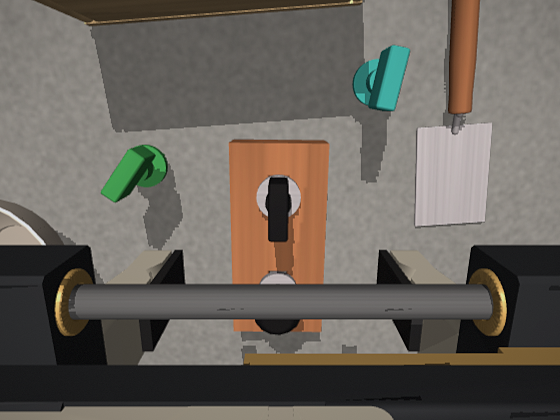

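The wrist view shows the wing at (278,208), predicted at (280,208), and the round peg behind it at (278,305). The wing lines up with the holder, so I'll descend and grip.

Call:
drive_tool:
  increments:
    - [[1,0,-0.008,0.4,0],[1,0,-0.008,0.75,0],[1,0,-0.008,1,0],[1,0,-0.008,1,0],[0,0,-0.008,1,0]]
  squeeze: 35

```text
time_s: 2.02
tcp_pos: [0.4657, -0.3662, 0.0708]
eef_rot: [-179.9, -0.0, -94.1]
contact_force: [0.3, 0.5, 0.1]
gripper_width: 0.082
gripper_force: 0.0
```

Call:
drive_tool:
  increments:
    - [[-1,0,0,0,0],[-1,0,0,0,0],[-1,0,0,0,0],[-1,0,0,0,0],[-1,0,0,0,0]]

```text
time_s: 2.65
tcp_pos: [0.4654, -0.3651, 0.0696]
eef_rot: [-180.0, -0.0, -94.0]
contact_force: [-0.7, -0.3, 0.5]
gripper_width: 0.0333
gripper_force: 0.0
```

Call:
drive_tool:
  increments:
    - [[-1,0,0,0,0],[-1,0,0,0,0],[-1,0,0,0,0],[-1,0,0,0,0],[-1,0,0,0,0]]

```text
time_s: 3.28
tcp_pos: [0.4655, -0.3652, 0.0695]
eef_rot: [-180.0, 0.0, -94.0]
contact_force: [1.1, 0.2, -0.3]
gripper_width: 0.0166
gripper_force: 35.0
```

```bash
python3 - <<'E'
from mv import *
# lift 0.12 then to deck hover
print(9.7)
plan([.4655,-.3655,.19,-94],[.49,-.02,.19,-80.3])
E
```

```text
9.7
[-0.962, -0.001, -0.0, -0.013]
[-0.959, -0.079, -0.0, -0.012]
[-0.95, -0.152, -0.0, -0.013]
ends [0.49, -0.02, 0.19, -80.32]
```

Call:
drive_tool:
  increments:
    - [[-1,0,0,-0.2,0],[-1,0,0,-0.6,0],[-1,0,0,-1,0],[-1,0,0,-1,0]]

```text
time_s: 3.78
tcp_pos: [0.4673, -0.3662, 0.1938]
eef_rot: [-179.6, -0.2, -94.0]
contact_force: [-0.2, 0.1, -2.7]
gripper_width: 0.0168
gripper_force: 35.0
```

Call:
drive_tool:
  increments:
    - [[-1,-0.48,0,0,-0.006],[-1,-0.962,-0.001,0,-0.013]]

```text
time_s: 4.03
tcp_pos: [0.4725, -0.249, 0.1881]
eef_rot: [179.9, 0.0, -89.4]
contact_force: [1.2, 1.3, -2.5]
gripper_width: 0.0165
gripper_force: 35.0
```

Call:
drive_tool:
  increments:
    - [[-1,-0.48,-0.04,0,-0.006],[-1,-0.959,-0.079,0,-0.012]]

```text
time_s: 4.28
tcp_pos: [0.4808, -0.1331, 0.1885]
eef_rot: [179.9, 0.0, -85.0]
contact_force: [1.6, 0.8, -1.9]
gripper_width: 0.0165
gripper_force: 35.0
```

Call:
drive_tool:
  increments:
    - [[-1,-0.47,-0.076,0,-0.006],[-1,-0.95,-0.152,0,-0.013],[-1,-0.95,-0.152,0,-0.013],[-1,-0.95,-0.152,0,-0.013]]

```text
time_s: 4.78
tcp_pos: [0.4892, -0.0196, 0.1887]
eef_rot: [179.9, -0.0, -80.3]
contact_force: [0.1, -0.8, -1.5]
gripper_width: 0.0166
gripper_force: 35.0
```

```bash
python3 - <<'E'
from h import *
s=r.get_state();print(s['time_s'],s['tcp_pos'],s['eef_rot'],s['contact_force'],s['gripper_width'])
m=camera_model('wrist');im=capture('wrist');cv2.imwrite('pics/w2.png',im[:,:,::-1])
np.save('w2.npy',np.r_[np.ravel(m['rvec']),np.ravel(m['tvec'])])
t=capture('top');cv2.imwrite('pics/top2.png',t[:,:,::-1])
E
```

```text
4.775 [ 0.48920534 -0.01958837  0.18866214] [ 1.79894454e+02 -2.60590461e-03 -8.02792303e+01] [ 0.12700692 -0.76659192 -1.53499742] 0.01663707671548233
```

View pics/w2.png

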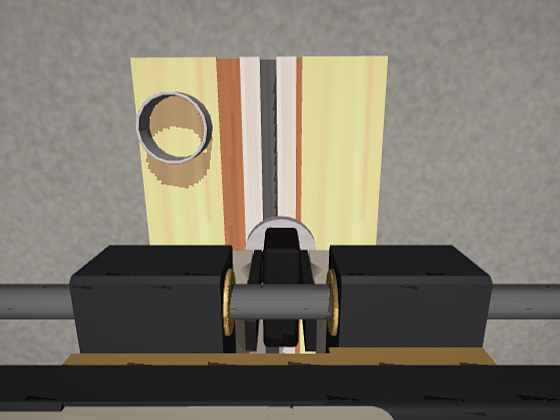

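The wrist view shows the stop held upright with the wing at (281,285). The slot is the dark strip at u≈260-278 over rows 60-240, with the cutter at (175,128). Next I'll measure the slot edges.

```bash
python3 - <<'E'
from h import *
im=cv2.imread('pics/w2.png');g=im.astype(int).sum(2)/3
a=np.load('w2.npy');m=camera_model('wrist');m=dict(camera_matrix=m['camera_matrix'],rvec=a[:3],tvec=a[3:])
print(g[120,235:305].round().astype(int).tolist())
L=[]
for v in range(70,215,6):
    row=cv2.GaussianBlur(g[v:v+1].astype(np.float32),(3,1),0)[0]
    dr=np.diff(row);l=250+np.argmin(dr[250:268])+.5;rr=268+np.argmax(dr[268:285])+.5
    A=ray(m,(l,v),.022);B=ray(m,(rr,v),.022);L.append(np.r_[A[:2],B[:2]])
L=np.array(L);print(L[::6].round(4).tolist())
c=(L[:,:2]+L[:,2:])/2;print('width',np.linalg.norm(L[:,:2]-L[:,2:],axis=1).mean())
f=np.polyfit(c[:,1],c[:,0],1);print('fit x=',f,'yaw',90+np.degrees(np.arctan(-f[0])),'res',np.std(c[:,0]-np.polyval(f,c[:,1])))
print([np.polyval(f,y) for y in(0,.05,.06,.16)])
# wing top center
for z in(.20,.206,.21):print(z,ray(m,(282,240),z),ray(m,(281.5,231),z))
E
```

```text
[121, 123, 125, 126, 124, 116, 137, 225, 220, 221, 221, 210, 208, 208, 206, 209, 209, 211, 211, 209, 209, 212, 215, 216, 221, 215, 59, 89, 91, 92, 94, 92, 89, 86, 88, 93, 97, 98, 94, 56, 49, 101, 234, 220, 220, 221, 213, 208, 209, 207, 206, 209, 210, 212, 208, 208, 210, 215, 215, 218, 213, 132, 120, 125, 127, 122, 138, 211, 201, 199]
[[0.5216, -0.1134, 0.5093, -0.1155], [0.5166, -0.0867, 0.504, -0.0889], [0.5122, -0.0585, 0.4993, -0.0607], [0.5067, -0.029, 0.4943, -0.0311], [0.501, 0.0021, 0.4882, -0.0001]]
width 0.013056567937177377
fit x= [-0.17850374  0.49488293] yaw 100.1209129370193 res 0.00015489732661195762
[np.float64(0.4948829300192526), np.float64(0.48595774324664764), np.float64(0.48417270589212663), np.float64(0.46632233234691667)]
0.2 [ 0.49214182 -0.04083643  0.2       ] [ 0.49294341 -0.04437293  0.2       ]
0.206 [ 0.49254139 -0.04298022  0.206     ] [ 0.49330756 -0.0463604   0.206     ]
0.21 [ 0.49280777 -0.04440941  0.21      ] [ 0.49355032 -0.04768538  0.21      ]
```

```bash
python3 - <<'E'
from h import *
im=cv2.imread('pics/w2.png');g=im.astype(int).sum(2)//3
a=np.load('w2.npy');m=camera_model('wrist');m=dict(camera_matrix=m['camera_matrix'],rvec=a[:3],tvec=a[3:])
for v in(232,238,243):print(v,240,g[v,240:325].tolist())
for v in(250,270,335):print(v,255,g[v,255:310].tolist())
T=np.array([.48921,-.01959]);y=np.radians(-80.28);tx=np.array([np.cos(y),np.sin(y)]);ty=np.array([np.sin(y),-np.cos(y)])
for u,v,z in[(280.5,238,.158),(280,238,.158),(282,231,.206)]:
    d=ray(m,(u,v),z)[:2]-T;print(d@tx,d@ty)
for X in[(.0,.0,.206),(.021,0,.206),(.018,0,.158)]:print(proj(m,np.r_[T+X[0]*tx,X[2]]))
E
```

```text
232 240 [129, 131, 133, 131, 131, 174, 222, 216, 218, 221, 182, 68, 137, 186, 193, 189, 188, 188, 188, 188, 188, 188, 189, 194, 192, 64, 0, 14, 16, 18, 18, 15, 16, 16, 15, 16, 15, 16, 17, 14, 16, 18, 15, 16, 17, 18, 17, 16, 18, 17, 16, 17, 15, 16, 15, 11, 4, 88, 209, 193, 192, 191, 191, 191, 190, 191, 192, 195, 176, 107, 112, 191, 206, 202, 200, 199, 198, 197, 196, 194, 194, 196, 195, 196, 198]
238 240 [128, 130, 132, 131, 129, 164, 227, 193, 117, 191, 186, 183, 183, 183, 183, 184, 183, 183, 183, 183, 183, 184, 186, 188, 138, 0, 11, 15, 17, 15, 17, 16, 16, 18, 16, 16, 18, 17, 16, 18, 16, 15, 16, 18, 17, 17, 17, 18, 17, 14, 16, 16, 16, 15, 15, 14, 13, 4, 85, 202, 187, 184, 184, 184, 183, 183, 183, 183, 183, 184, 185, 187, 178, 129, 209, 201, 199, 197, 195, 194, 195, 195, 196, 197, 198]
243 240 [127, 129, 132, 133, 127, 137, 185, 191, 189, 188, 189, 188, 189, 188, 188, 188, 187, 188, 187, 188, 187, 189, 194, 193, 32, 7, 15, 15, 17, 17, 16, 15, 15, 17, 15, 17, 16, 15, 18, 17, 16, 18, 15, 16, 17, 15, 17, 14, 17, 17, 16, 15, 17, 19, 15, 14, 16, 8, 33, 124, 201, 189, 186, 187, 187, 186, 18
[... 301 characters left out ...]
 35, 35, 97, 192, 150]
270 255 [26, 26, 25, 25, 17, 14, 15, 24, 13, 19, 21, 24, 25, 27, 27, 26, 29, 28, 26, 26, 28, 28, 28, 27, 29, 27, 28, 28, 28, 28, 30, 28, 27, 29, 27, 29, 29, 28, 28, 29, 30, 28, 25, 23, 18, 9, 13, 20, 27, 26, 28, 27, 24, 26, 24]
335 255 [30, 7, 38, 119, 144, 138, 142, 140, 63, 7, 21, 24, 25, 27, 25, 26, 25, 27, 27, 26, 25, 25, 26, 26, 25, 27, 27, 24, 14, 17, 16, 17, 16, 16, 16, 16, 19, 22, 17, 16, 16, 15, 7, 60, 149, 198, 210, 209, 156, 0, 19, 34, 34, 33, 32]
0.007232644356014536 0.00017071331979883462
0.0072327708432408915 -7.893139052966001e-05
0.027077812933349817 0.000662285704347068
[280.19923563 298.34191399]
[280.1793666  246.72649249]
[280.14985111 217.32271647]
```

```bash
python3 - <<'E'
from mv import *
plan([.49,-.02,.19,-80.32],[.4812,.080,.085,-79.9])
E
```

```text
[-0.834, -0.068, 0.875, -0.001]
ends [0.4812, 0.08, 0.085, -79.96]
```

Call:
drive_tool:
  increments:
    - [[-1,-0.4,-0.033,0.2,-0.001],[-1,-0.834,-0.068,0.5,-0.001],[-1,-0.834,-0.068,0.8,-0.001],[-1,-0.834,-0.068,0.875,-0.001],[-1,-0.834,-0.068,0.875,-0.001]]

```text
time_s: 5.5
tcp_pos: [0.4813, 0.0792, 0.0846]
eef_rot: [179.9, -0.0, -80.1]
contact_force: [-0.5, 1.1, -1.4]
gripper_width: 0.0167
gripper_force: 35.0
```

```bash
python3 - <<'E'
from h import *
for i in range(4):
    s=r.get_state();print(s['time_s'],s['tcp_pos'].round(5),s['eef_rot'].round(2),s['contact_force'].round(2))
    m=camera_model('wrist');im=capture('wrist')
cv2.imwrite('pics/w3.png',im[:,:,::-1]);np.save('w3.npy',np.r_[np.ravel(m['rvec']),np.ravel(m['tvec'])])
t=capture('scene');cv2.imwrite('pics/s3.png',t[:,:,::-1])
T=np.array(s['tcp_pos']);g=im.astype(int).sum(2)/3
y=np.radians(s['eef_rot'][2]);ty=np.array([np.sin(y),-np.cos(y)]);tx=np.array([np.cos(y),np.sin(y)])
print('pred slot',proj(m,[.4949-.1785*0,0,.022]),proj(m,[.4949-.1785*.03,.03,.022]))
L=[]
for v in range(60,200,5):
    u0=int(round(proj(m,[.4949,0,.022])[0]));dr=np.diff(g[v])
    l=u0-18+np.argmin(dr[u0-18:u0])+.5;rr=u0+np.argmax(dr[u0:u0+18])+.5
    A=ray(m,(l,v),.022);B=ray(m,(rr,v),.022);L.append(np.r_[A[:2],B[:2]])
L=np.array(L);c=(L[:,:2]+L[:,2:])/2;w=np.linalg.norm(L[:,:2]-L[:,2:],axis=1);print('w',w.round(4))
k=abs(w-.013)<.001;f=np.polyfit(c[k,1],c[k,0],1);print(f,90-np.degrees(np.arctan(f[0])),'x at y=.08',np.polyval(f,.08),k.sum())
x=np.polyval(f,T[1])-T[0];print('lateral slot-TCP along ty',x*np.cos(np.radians(10.1))*np.sign(ty[0]))
E
```

```text
5.5 [0.48134 0.07915 0.08459] [ 1.7994e+02 -4.0000e-02 -8.0060e+01] [-0.52  1.1  -1.44]
5.55 [0.48189 0.07948 0.08536] [-1.7996e+02 -1.0000e-02 -8.0050e+01] [-0.06  0.22 -0.73]
5.6 [0.48213 0.07976 0.08573] [-1.7991e+02  2.0000e-02 -8.0050e+01] [ 1.1  -0.65 -2.41]
5.65 [0.4822  0.07997 0.08589] [-1.7988e+02  3.0000e-02 -8.0040e+01] [-0.1  -0.35 -1.62]
pred slot [283.07931307  86.03112651] [283.14015161 143.90946482]
w [0.0131 0.0131 0.0132 0.0132 0.0127 0.0128 0.0128 0.0128 0.0129 0.0129
 0.013  0.013  0.0131 0.0131 0.0132 0.0132 0.0133 0.0133 0.0133 0.0128
 0.0129 0.0129 0.013  0.013  0.0131 0.0131 0.0132 0.0126]
[-0.17593035  0.49475554] 99.97795831388918 x at y=.08 0.4806811106035282 28
lateral slot-TCP along ty 0.0014912114360096586
```

Call:
drive_tool:
  increments:
    - [[-1,0,0.006,0,0],[-1,0,0.006,0,0],[-1,0,0.006,0,0],[-1,0,0.006,0,0]]

```text
time_s: 6.25
tcp_pos: [0.4805, 0.0803, 0.0846]
eef_rot: [180.0, -0.0, -80.0]
contact_force: [-0.5, 0.2, -1.1]
gripper_width: 0.0165
gripper_force: 35.0
```

```bash
cat > lat.py <<'E'
from h import *
def lat(n=3):
    for i in range(n):
        s=r.get_state();m=camera_model('wrist');im=capture('wrist')
        T=np.array(s['tcp_pos']);g=im.astype(int).sum(2)/3;y=np.radians(s['eef_rot'][2]);ty=np.array([np.sin(y),-np.cos(y)])
        u0=int(round(proj(m,[.4949,0,.022])[0]));C=[]
        for v in range(60,200,5):
            dr=np.diff(g[v]);l=u0-18+np.argmin(dr[u0-18:u0])+.5;rr=u0+np.argmax(dr[u0:u0+18])+.5
            A=ray(m,(l,v),.022);B=ray(m,(rr,v),.022)
            if abs(np.linalg.norm(A-B)-.013)<.001:C.append((A+B)/2)
        C=np.array(C);f=np.polyfit(C[:,1],C[:,0],1);x=np.polyval(f,T[1])-T[0]
        print(s['time_s'],T.round(4),s['eef_rot'].round(2),s['contact_force'].round(1),'slot yaw',90-np.degrees(np.arctan(f[0])),'x at y',np.polyval(f,T[1]),'move ty mm',-x*.985*1000)
    return im
if __name__=='__main__':
    im=lat();cv2.imwrite('pics/w4.png',im[:,:,::-1]);g=im.astype(int).sum(2)//3
    m=camera_model('wrist');s=r.get_state();T=s['tcp_pos']
    for v in range(225,246,5):print(v,g[v,235:330].tolist())
E
python3 lat.py
```

```text
6.25 [0.4805 0.0803 0.0846] [180.    -0.   -79.96] [-0.5  0.2 -1.1] slot yaw 99.99297253877336 x at y 0.4806085766194101 move ty mm -0.14465202978663327
6.3 [0.4805 0.0803 0.0845] [180.    -0.   -79.96] [-0.  -0.4 -1.6] slot yaw 99.98173170264518 x at y 0.48061767914195114 move ty mm -0.15234385538873269
6.35 [0.4804 0.0802 0.0845] [179.99  -0.   -79.96] [-0.2  0.9 -1.9] slot yaw 99.99559353841526 x at y 0.4806135747274977 move ty mm -0.1715508866270879
225 [117, 119, 120, 122, 123, 120, 116, 126, 184, 198, 195, 195, 194, 195, 196, 196, 197, 195, 194, 200, 187, 128, 91, 84, 115, 143, 162, 179, 175, 172, 172, 171, 173, 173, 174, 174, 175, 174, 173, 172, 172, 173, 173, 173, 173, 173, 172, 173, 173, 172, 173, 172, 173, 173, 173, 173, 172, 173, 173, 172, 174, 173, 173, 176, 177, 166, 144, 107, 84, 115, 175, 190, 196, 194, 196, 193, 190, 190, 191, 191, 191, 195, 196, 159, 107, 115, 117, 117, 118, 118, 117, 148, 197, 189, 187]
230 [117, 119, 120, 123, 123, 121, 116, 127, 184, 198, 195, 194, 193, 193, 197, 201, 182, 96, 78, 140, 181, 176, 174, 172, 173, 172, 173, 173, 173, 178, 156, 15, 1, 
[... 906 characters left out ...]
, 14, 14, 13, 14, 15, 14, 14, 15, 15, 13, 14, 15, 14, 13, 12, 14, 14, 14, 10, 14, 13, 15, 11, 11, 1, 63, 170, 174, 169, 167, 167, 168, 168, 168, 168, 168, 168, 168, 168, 169, 165, 156, 195, 196, 193, 125, 113, 116, 118, 119, 118, 115, 126, 181, 193, 189, 189]
245 [116, 118, 118, 121, 123, 121, 118, 116, 147, 199, 178, 175, 173, 172, 172, 173, 173, 172, 172, 171, 172, 172, 172, 173, 172, 172, 174, 182, 182, 0, 7, 13, 13, 13, 15, 12, 14, 13, 15, 13, 14, 13, 14, 12, 15, 12, 13, 15, 12, 12, 13, 14, 14, 15, 13, 15, 13, 13, 16, 14, 15, 14, 10, 3, 80, 190, 177, 174, 173, 173, 173, 173, 173, 173, 173, 173, 173, 173, 174, 170, 165, 200, 192, 103, 114, 117, 118, 118, 119, 112, 117, 200, 192, 195, 190]
```

Call:
drive_tool:
  increments:
    - [[-1,0,-0.002,0.04,0],[-1,0,-0.002,0.08,0],[-1,0,-0.002,0.1,0],[-1,0,-0.002,0.11,0],[-1,0,-0.002,0.11,0]]

```text
time_s: 7.02
tcp_pos: [0.4807, 0.0802, 0.0713]
eef_rot: [180.0, -0.0, -80.0]
contact_force: [0.5, 0.1, -1.1]
gripper_width: 0.0165
gripper_force: 35.0
```

Call:
drive_tool:
  increments:
    - [[-1,0,0,0.008,0],[-1,0,0,0.016,0],[-1,0,0,0.02,0],[-1,0,0,0.02,0]]

```text
time_s: 7.52
tcp_pos: [0.4807, 0.0802, 0.0689]
eef_rot: [180.0, -0.0, -80.0]
contact_force: [-0.6, 0.1, -1.7]
gripper_width: 0.0165
gripper_force: 35.0
```

Call:
drive_tool:
  increments:
    - [[-1,0,0,0.006,0],[-1,0,0,0.012,0],[-1,0,0,0.016,0],[-1,0,0,0.016,0]]

```text
time_s: 8.02
tcp_pos: [0.4807, 0.0802, 0.067]
eef_rot: [180.0, -0.0, -80.0]
contact_force: [-0.1, -0.1, -1.8]
gripper_width: 0.0168
gripper_force: 35.0
```

Call:
drive_tool:
  increments:
    - [[-1,0,0,0.015,0],[-1,0,0,0.03,0],[-1,0,0,0.045,0],[-1,0,0,0.055,0],[-1,0,0,0.055,0]]

```text
time_s: 8.65
tcp_pos: [0.4806, 0.0802, 0.0603]
eef_rot: [180.0, -0.0, -80.0]
contact_force: [-0.9, 0.6, -2.1]
gripper_width: 0.0169
gripper_force: 35.0
```

Call:
drive_tool:
  increments:
    - [[-1,0,0,0.01,0],[-1,0,0,0.02,0],[-1,0,0,0.025,0],[-1,0,0,0.025,0]]

```text
time_s: 9.15
tcp_pos: [0.4807, 0.0803, 0.0575]
eef_rot: [-180.0, -0.0, -80.0]
contact_force: [0.2, 0.1, -2.0]
gripper_width: 0.0168
gripper_force: 35.0
```

Call:
drive_tool:
  increments:
    - [[-1,0,0,0.01,0],[-1,0,0,0.02,0],[-1,0,0,0.028,0],[-1,0,0,0.028,0]]

```text
time_s: 9.65
tcp_pos: [0.4808, 0.0803, 0.0542]
eef_rot: [-180.0, -0.0, -80.0]
contact_force: [-0.9, -0.5, 5.8]
gripper_width: 0.0167
gripper_force: 35.0
```

Call:
drive_tool:
  increments:
    - [[-1,0,0,0,-0.016],[-1,0,0,0,-0.033],[-1,0,0,0,-0.05],[-1,0,0,0,-0.066],[-1,0,0,0,-0.083]]

```text
time_s: 10.28
tcp_pos: [0.4816, 0.0807, 0.0546]
eef_rot: [-179.9, -0.0, -49.9]
contact_force: [0.4, -0.4, 5.6]
gripper_width: 0.0169
gripper_force: 35.0
```

Call:
drive_tool:
  increments:
    - [[-1,0,0,0,-0.017],[-1,0,0,0,-0.034],[-1,0,0,0,-0.05],[-1,0,0,0,-0.067],[-1,0,0,0,-0.084]]

```text
time_s: 10.9
tcp_pos: [0.4817, 0.0807, 0.0546]
eef_rot: [-179.9, -0.1, -19.6]
contact_force: [0.3, 0.1, 5.4]
gripper_width: 0.0168
gripper_force: 35.0
```

Call:
drive_tool:
  increments:
    - [[-1,0,0,0,-0.017],[-1,0,0,0,-0.034],[-1,0,0,0,-0.05],[-1,0,0,0,-0.067],[-1,0,0,0,-0.083]]

```text
time_s: 11.52
tcp_pos: [0.4817, 0.0807, 0.0546]
eef_rot: [-180.0, -0.1, 10.3]
contact_force: [-0.0, -0.0, 5.0]
gripper_width: 0.0169
gripper_force: 35.0
```

```bash
python3 - <<'E'
from h import *
s=r.get_state();print(s['time_s'],s['tcp_pos'].round(4),s['eef_rot'].round(2),s['contact_force'].round(1),s['moment'].round(2))
m=camera_model('wrist');w=capture('wrist');np.save('w5.npy',np.r_[np.ravel(m['rvec']),np.ravel(m['tvec'])])
cv2.imwrite('pics/w5.png',w[:,:,::-1]);t=capture('scene')
o=np.zeros((600,800,3),np.uint8);o[:420,:560]=w[:,:,::-1]
o[300:600,400:800]=cv2.resize(t[:,:,::-1][165:255,290:410],(400,300),interpolation=cv2.INTER_CUBIC)
cv2.imwrite('pics/c5.png',o)
E
```

```text
11.525 [0.4817 0.0807 0.0546] [-1.7998e+02 -1.1000e-01  1.0250e+01] [-0. -0.  5.] [-0.16  0.11 -0.05]
```

View pics/c5.png

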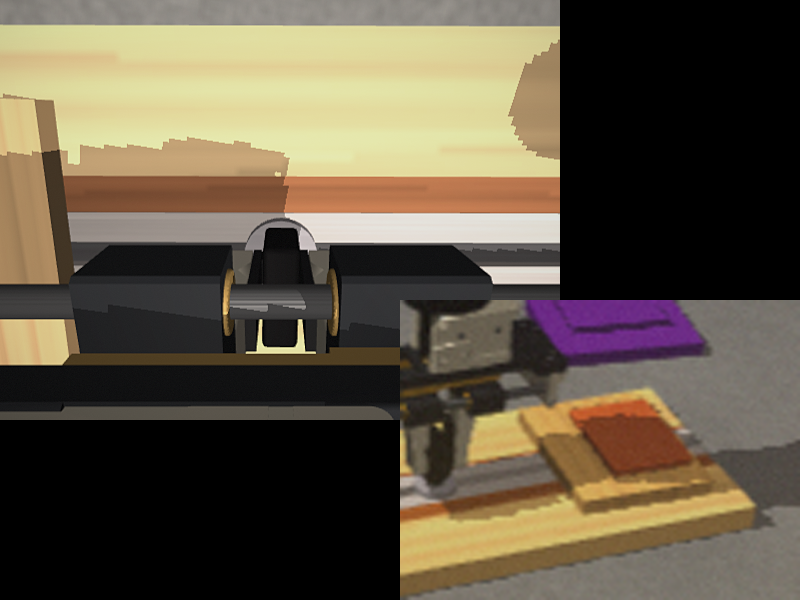

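The wrist view shows the wing crosswise over the slot, with its collar at (281,235). The board's near edge is at the left, from (53,98) to (73,250), and the scene inset shows a gap between stop and board. I'll measure that gap.

```bash
cat > gap.py <<'E'
from h import *
import sys
def gap(im,m,T,yaw=10.0,dbg=0):
    g=im.astype(np.float32).sum(2)/3;d=np.array([np.cos(np.radians(yaw+90)),np.sin(np.radians(yaw+90))]);ex=np.array([d[1],-d[0]]);Q=[]
    for v in range(215,272,3):
        row=cv2.GaussianBlur(g[v:v+1],(3,1),0)[0]
        dr=np.diff(row[20:140]);u=20+np.argmax(dr)+.5
        q=ray(m,(u,v),.022)[:2]-T[:2];Q.append([u,v,q@ex,q@d])
    return np.array(Q)
if __name__=='__main__':
    im=cv2.imread('pics/w5.png')[:,:,::-1];a=np.load('w5.npy');m=camera_model('wrist');m=dict(camera_matrix=m['camera_matrix'],rvec=a[:3],tvec=a[3:])
    T=r.get_state()['tcp_pos'];Q=gap(im,m,T);print(Q.round(4)[::3])
    for p in[(53,98),(73,250)]:
        q=ray(m,p,.022)[:2]-T[:2];print(p,q@[np.cos(np.radians(10)),np.sin(np.radians(10))],q@[-np.sin(np.radians(10)),np.cos(np.radians(10))])
E
python3 gap.py
```

```text
[[ 6.750e+01  2.150e+02  1.900e-02  1.065e-01]
 [ 6.850e+01  2.240e+02  1.430e-02  1.067e-01]
 [ 6.950e+01  2.330e+02  9.600e-03  1.069e-01]
 [ 7.650e+01  2.420e+02  4.800e-03  1.040e-01]
 [ 5.650e+01  2.510e+02 -1.000e-04  1.149e-01]
 [ 7.250e+01  2.600e+02 -5.000e-03  1.074e-01]
 [ 7.350e+01  2.690e+02 -1.000e-02  1.076e-01]]
(53, 98) 0.07468827108625695 0.10513943081210306
(73, 250) 0.00046350589788705585 0.10641453830825767
```

Call:
drive_tool:
  increments:
    - [[-1,-0.004,-0.06,-0.01,0],[-1,-0.004,-0.14,-0.01,0],[-1,-0.004,-0.22,-0.01,0],[-1,-0.004,-0.28,-0.01,0],[-1,-0.004,-0.32,-0.01,0]]

```text
time_s: 12.25
tcp_pos: [0.4734, 0.1186, 0.0552]
eef_rot: [180.0, 0.0, 10.1]
contact_force: [0.7, -3.4, 5.0]
gripper_width: 0.0167
gripper_force: 35.0
```

Call:
drive_tool:
  increments:
    - [[-1,0,-0.06,0,0],[-1,0,-0.13,0,0],[-1,0,-0.2,0,0],[-1,0,-0.26,0,0],[-1,0,-0.29,0,0]]

```text
time_s: 12.88
tcp_pos: [0.4674, 0.1528, 0.0553]
eef_rot: [180.0, 0.0, 10.1]
contact_force: [-0.3, -4.2, 4.6]
gripper_width: 0.0167
gripper_force: 35.0
```

Call:
drive_tool:
  increments:
    - [[-1,0,-0.02,0,0],[-1,0,-0.035,0,0],[-1,0,-0.05,0,0],[-1,0,-0.05,0,0]]

```text
time_s: 13.38
tcp_pos: [0.4664, 0.1583, 0.0553]
eef_rot: [-180.0, -0.0, 10.0]
contact_force: [0.2, -3.4, 4.1]
gripper_width: 0.0169
gripper_force: 35.0
```

```bash
python3 - <<'E'
from gap import *
s=r.get_state();m=camera_model('wrist');w=capture('wrist');cv2.imwrite('pics/w6.png',w[:,:,::-1])
np.save('w6.npy',np.r_[np.ravel(m['rvec']),np.ravel(m['tvec'])])
T=s['tcp_pos'];print(s['time_s'],T.round(4),s['eef_rot'].round(2),s['contact_force'].round(1),s['moment'].round(2))
d=np.array([-np.sin(np.radians(10)),np.cos(np.radians(10))]);print('travel from start',(T[:2]-[.4817,.0807])@d,'lat',(np.array([.49476-.1764*T[1],T[1]])-T[:2])@[d[1],-d[0]])
cv2.imwrite('pics/c6.png',cv2.resize(w[90:260,120:350,::-1],(800,591),interpolation=cv2.INTER_CUBIC))
E
```

```text
13.375 [0.4664 0.1583 0.0553] [-179.99   -0.     10.03] [ 0.2 -3.4  4.1] [-0.95  0.19 -0.02]
travel from start 0.07904119268978155 lat 0.0004315663982676726
```

View pics/c6.png

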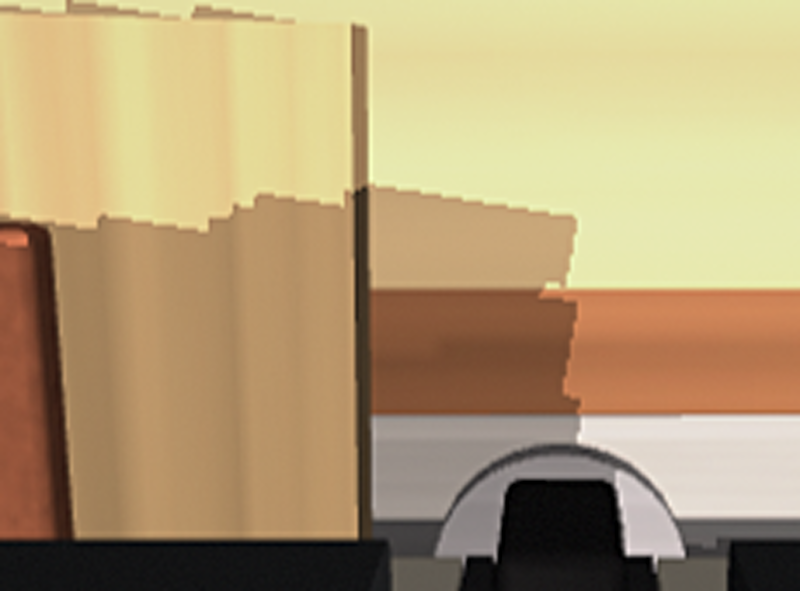

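The crop shows the board's edge base at crop x≈371 (u≈226.7), with a small gap to the collar's left rim at crop 437.

```bash
python3 - <<'E'
from h import *
a=np.load('w6.npy');m=camera_model('wrist');m=dict(camera_matrix=m['camera_matrix'],rvec=a[:3],tvec=a[3:])
T=np.array([.4664,.1583]);d=np.array([-np.sin(np.radians(10.03)),np.cos(np.radians(10.03))]);ex=np.array([d[1],-d[0]])
k=800/230
for x,y,z in[(371,530,.022),(370,300,.022),(367,50,.022),(358,530,.036),(437,553,.028),(686,553,.028)]:
    q=ray(m,(120+x/k-.4,90+y/k-.4),z)[:2]-T;print(x,y,z,(q@ex).round(4),(q@d).round(4))
E
```

```text
371 530 0.022 0.0049 0.0282
370 300 0.022 0.0389 0.0271
367 50 0.022 0.0724 0.0262
358 530 0.036 0.0101 0.0278
437 553 0.028 0.0037 0.0181
686 553 0.028 0.0037 -0.0173
```

Call:
drive_tool:
  increments:
    - [[-1,0,-0.02,0,0],[-1,0,-0.04,0,0],[-1,0,-0.06,0,0],[-1,0,-0.07,0,0],[-1,0,-0.07,0,0]]

```text
time_s: 14.05
tcp_pos: [0.465, 0.1667, 0.0553]
eef_rot: [-180.0, -0.0, 10.0]
contact_force: [0.3, -2.5, 5.0]
gripper_width: 0.0168
gripper_force: 35.0
```

Call:
drive_tool:
  increments:
    - [[-1,0,-0.005,0,0],[-1,0,-0.005,0,0],[-1,0,-0.005,0,0]]

```text
time_s: 14.42
tcp_pos: [0.4649, 0.167, 0.0553]
eef_rot: [-180.0, -0.0, 10.0]
contact_force: [0.2, -2.5, 4.4]
gripper_width: 0.017
gripper_force: 35.0
```

Call:
drive_tool:
  increments:
    - [[-1,0,-0.005,0,0],[-1,0,-0.005,0,0],[-1,0,-0.005,0,0]]

```text
time_s: 14.8
tcp_pos: [0.4648, 0.1676, 0.0553]
eef_rot: [180.0, 0.0, 10.0]
contact_force: [0.5, -3.4, 4.4]
gripper_width: 0.0164
gripper_force: 35.0
```

```bash
python3 - <<'E'
from h import *
F=[]
for i in range(6):
    s=r.get_state();F.append(s['contact_force']);m=camera_model('wrist');w=capture('wrist')
T=s['tcp_pos'];print(T.round(4),s['eef_rot'].round(2),np.mean(F,0).round(2))
g=w.astype(int).sum(2)//3
cv2.imwrite('pics/w7.png',w[:,:,::-1]);np.save('w7.npy',np.r_[np.ravel(m['rvec']),np.ravel(m['tvec']),T])
d=np.array([-np.sin(np.radians(10.03)),np.cos(np.radians(10.03))])
for v in(218,225,235,240,244):print(v,220,w[v,220:275].sum(1).tolist() if 0 else g[v,220:275].tolist())
for u in(245,250,255):print(u,((ray(m,(u,240),.022)[:2]-T[:2])@d).round(4),((ray(m,(u,240),.028)[:2]-T[:2])@d).round(4),((ray(m,(u,240),.036)[:2]-T[:2])@d).round(4))
E
```

```text
[0.4648 0.1676 0.0553] [180.     0.    10.03] [ 0.52 -3.41  4.6 ]
218 220 [145, 144, 145, 144, 143, 142, 143, 143, 144, 145, 147, 147, 148, 148, 148, 148, 147, 147, 146, 146, 146, 151, 148, 64, 41, 74, 157, 147, 145, 146, 145, 144, 145, 144, 145, 145, 145, 145, 146, 145, 145, 145, 145, 145, 145, 146, 147, 150, 150, 140, 132, 124, 114, 86, 85]
225 220 [145, 145, 145, 143, 143, 142, 141, 143, 144, 144, 146, 147, 147, 148, 148, 148, 148, 148, 147, 146, 146, 151, 149, 65, 41, 74, 158, 148, 146, 146, 145, 146, 146, 146, 148, 148, 151, 128, 95, 51, 60, 85, 91, 128, 128, 145, 143, 141, 141, 141, 140, 140, 140, 140, 139]
235 220 [145, 144, 144, 143, 143, 143, 142, 143, 144, 145, 147, 147, 147, 147, 147, 148, 148, 148, 147, 146, 146, 150, 148, 63, 46, 94, 164, 155, 155, 136, 68, 114, 141, 137, 135, 135, 134, 134, 134, 134, 134, 134, 135, 138, 123, 0, 4, 9, 6, 10, 8, 11, 10, 12, 10]
240 220 [145, 144, 144, 143, 143, 143, 142, 142, 143, 145, 146, 147, 147, 147, 148, 148, 148, 147, 147, 147, 147, 150, 148, 64, 46, 54, 56, 58, 105, 143, 137, 136, 136, 136, 136, 136, 136, 134, 135, 135, 135, 136, 140, 140, 24, 0, 8, 8, 9, 11, 12, 12, 12, 11, 11]
244 220 [128, 127, 128, 127, 127, 126, 125, 125, 127, 126, 128, 140, 151, 149, 148, 148, 149, 147, 147, 146, 146, 150, 148, 66, 46, 55, 93, 147, 139, 138, 137, 137, 138, 138, 137, 138, 137, 137, 138, 138, 138, 139, 141, 105, 0, 7, 8, 10, 13, 12, 8, 11, 7, 11, 13]
245 0.0187 0.0181 0.0173
250 0.0162 0.0157 0.015
255 0.0137 0.0132 0.0127
```

Call:
drive_tool:
  increments:
    - [[-1,0,-0.003,0,0],[-1,0,-0.003,0,0],[-1,0,-0.003,-0.006,0],[-1,0,-0.003,-0.011,0],[-1,0,-0.003,-0.011,0]]
  squeeze: 15

```text
time_s: 15.72
tcp_pos: [0.4646, 0.1679, 0.0564]
eef_rot: [180.0, 0.0, 10.0]
contact_force: [2.2, -3.8, 1.0]
gripper_width: 0.018
gripper_force: 15.0
```

Call:
drive_tool:
  increments:
    - [[-0.2,0,0,0,0],[-0.2,0,0,0,0],[-0.2,0,0,0,0],[-0.2,0,0,0,0],[-0.2,0,0,0,0]]

```text
time_s: 16.35
tcp_pos: [0.4647, 0.1681, 0.0566]
eef_rot: [-180.0, -0.0, 10.0]
contact_force: [0.2, 0.1, -0.3]
gripper_width: 0.0349
gripper_force: 0.0
```

Call:
drive_tool:
  increments:
    - [[-0.2,0,0,-0.1,0],[-0.2,0,0,-0.3,0],[-0.2,0,0,-0.7,0],[-0.2,0,0,-1,0],[-0.2,0,0,-1,0]]

```text
time_s: 16.98
tcp_pos: [0.4663, 0.1691, 0.1806]
eef_rot: [-179.8, -0.4, 10.1]
contact_force: [-0.3, 0.4, -0.0]
gripper_width: 0.0352
gripper_force: 0.0
```

```bash
python3 - <<'E'
from h import *
s=r.get_state();m=camera_model('wrist');w=capture('wrist');print(s['time_s'],s['tcp_pos'].round(4),s['gripper_width'],s['contact_force'].round(1))
np.save('w8.npy',np.r_[np.ravel(m['rvec']),np.ravel(m['tvec'])])
cv2.imwrite('pics/w8.png',w[:,:,::-1]);cv2.imwrite('pics/c8.png',cv2.resize(w[90:300,150:420,::-1],(771,600),interpolation=cv2.INTER_CUBIC))
E
```

```text
16.975 [0.4663 0.1691 0.1806] 0.03523714282504263 [-0.3  0.4 -0. ]
```

View pics/c8.png

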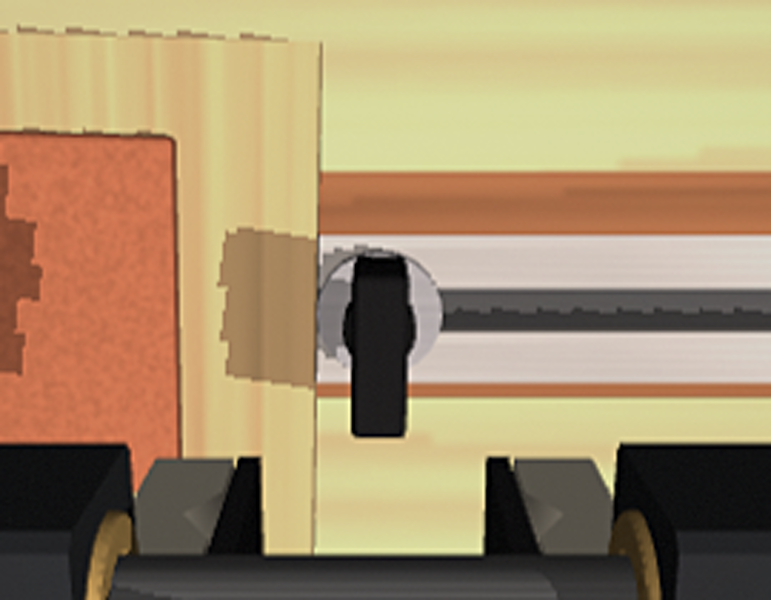

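The collar (left rim at crop x≈318) rests against the board's edge (≈319). The wing is upright and crosswise, and the gripper has let go. Handing in.

```bash
python3 -c "
from plant import job
print(job.close_job())"
```

```text
the job is handed in; nothing more can be done
None
```

The stop is locked crosswise in the T-track with its collar against the board's edge; it is released, and the job was handed in at about 17 s (no verdict was returned).

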